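# Wind the tin music box by one turn of its hand wheel

### The job

Wind the black tin music box by exactly one full turn: with the gripper shut, push its copper hand wheel round clockwise (seen from above) by the upright red handle, using the outside of the fingertips, until the white mark on the rim is back at the brass pointer where it began. Do not take the handle between the fingers, do not wind it backwards or run on past the pointer, and leave the key, the wing, the paint jar and the gear as they lie.

Things in the scene. Friction and masses are not known exactly. Their poses are not given: they have to be found in the camera images.
- music_box: Black tin music box fixed to the bench, at any yaw. Origin: on the bench top, on the vertical axis of the hand wheel on its lid. In its axes the case runs x -80 to 125, y -80 to 80 mm, 60 mm high. The brass pointer stands on the lid on the +x side, 75 to 94 mm from the wheel's axis, 12 mm wide, its top 79 mm above the bench, level with the rim.
- axle (a point): Centre of the hub's upper face, on the wheel's vertical axis, 86 mm above the bench (a small brass nut rises to 94 mm). The copper wheel is 144 mm across, with five spokes; rim and spokes lie below 80 mm above the bench.
- drive_wheel (a joint): Angle of the hand wheel in rad: 0 at the start, with the white rim mark at the pointer; grows as it turns clockwise seen from above; one turn is 6.283. It turns both ways with no stop near one turn, against steady friction of about 0.1 N m (2 N at the handle), no spring, and stays where it is left.
- handle: Upright round red handle on one spoke, free to spin on its own pin, 16 mm in diameter, 50 mm tall, its axis 54 mm from the wheel's. Origin: centre of its foot, 81 mm above the bench; top 131 mm above the bench. The white rim mark is on the same spoke, so at the start the handle stands on the music box's +x side, between axle and pointer. It goes round with the wheel.
- key: Loose polished brass winding key, 57 mm long (along its y), 29 mm over its bow, 6 mm thick, lying on the lid; origin at its underside. Leave it alone.
- wing: Loose sky-blue tin airplane wing with a red and white roundel, 200 x 60 x 8 mm (long along its x), lying flat on the bench; origin at the centre of its underside. Leave it alone.
- paint_jar: Loose yellow paint jar with a steel cap, 48 mm in diameter, 55 mm tall, standing on the bench; origin at the centre of its underside. Leave it alone.
- gear: Loose steel gear, 58 mm across, 14 mm tall at its hub, flat on the bench; origin at the centre of its underside. Leave it alone.

How it is judged:
By the outcome, as a careful person would: the job done as asked, in the order asked, and still so for the second after the job is handed in, with the robot touching nothing.
It also fails if it takes over 54 s, if anything falls off the work surface, if the arm or the gripper's body presses on something with over 40 N, if the wrist force passes 120 N, or if a joint passes its speed limit or range.

### The arm

A 6-joint arm with a two-finger parallel gripper is mounted at the origin on the work surface. World frame = base frame: x ahead of the robot, y to its left, z up, the work surface at z = 0. Lengths are in mm, angles in rad, forces in N, time in s.
With the tool pointing down it reaches from about 275 to 725 mm from the base axis. Payload 15.9 kg.
Tool frame: the origin (TCP) lies between the finger pads; the fingertips stand 25 mm ahead of it and the grasp point (between the pads) lies 6 mm ahead of it (manip.nose_length is the distance from the TCP to the fingertips, in mm); x points along the fingers, z is the direction in which the jaws open and shut, and the axes are right-handed (so a half turn about x gives the same grasp; the last joint's range is limited). The gripper opens to 85 mm and grips with 20 to 120 N. Pads are 22 mm wide; open, the fingers measure 114 mm over their backs; the gripper's body (76 mm by 85 mm) begins 54 mm behind the grasp point. The pads swing forward as they close: fully open they stand 13 mm farther back than shut.
Start: joints at [-1.344, 0.213, -0.034, 1.323, 0, 1.571], TCP at [112.425, -487.182, 256.306] pointing down, gripper open.
Joint ranges: [-2.98, 2.98], [-0.74, 1.72], [-1.14, 1.35], [-2.1, 2.04], [-1.57, 1.44], [-3.14, 3.14]. Speed limits (rad/s): [1.89, 1.89, 2.39, 2.57, 3.14, 3.14].

### API

Orientations are given as a rotation vector (axis times angle).
In Python, from bench import manip, grab_frame, calibration gives the robot as it stands. The module is installed in compiled form; this text tells all that it offers.
- The arm moves only by the tool apply_moves, never from a script. Its argument "motion" is a list that holds one entry, the list of rows, each a list of 5 numbers: the shift along the tool's x, y, z in cm, then the turn about the tool's x in degrees, then the finger opening in cm, from 0 to 8.54. In form: [[[tx, ty, tz, turn, hand], ...]]. A call has 1 to 20 rows; each row shifts and turns the commanded pose from where the row before left it, along the tool's axes as they then stand; what a row does not reach is not made up. A row lasts 1/12 s, in which the tool goes at most 41.7 mm and 7.16 degrees, less where a joint would pass 70% of its speed; a pose out of reach is approached as far as the arm can. A call with a gripper value outside its range is refused whole. The fingers move at their own pace and stop on an object; the grip force is fixed at half the most. Time passes only in rows, so rows that do not move let the fingers close. It gives the time, the measured TCP pose, the force and the opening at its end, in the units of the state.
- manip.read_state(): the state, without advancing time (a new reading comes with each control period).
- grab_frame(name): name is "scene" or "top" or "wrist"; returns the picture (384x512x3 uint8, red, green, blue); there is no depth.
- calibration(name): a dict with "vfov" (degrees; the focal length in pixels is half the picture's height over the tangent of half this angle, whatever the lens; pixels are square), "cx", "cy" (the principal point, pixels), "k1" (the pictures are not rectified: a ray, as slopes to the right and down, at radius r is drawn at 1 + k1 r^2 times it, then the intrinsics apply), "rvec" (rotation vector, rad) and "tvec" (3), from world to camera coordinates, as OpenCV has them. Camera axes: x right, y down, z forward; pixel columns grow to the right and rows downward; lengths in mm; the calibration is good to about 2 mm. A picture is of the moment at which its call begins: read the wrist's pose just before it. calibration takes no time and is no camera call; for the wrist camera it gives the pose at the moment of the call.
- manip.close_job(): hands the job in, once; it reports no verdict.
The state is a dict: "clock": time; "joints": joint angles; "joint_vel": joint speeds; "effort": joint torques, N m; "eef_pos": TCP position; "ee_rot": TCP orientation; "force": force on the tool from outside, world axes, zero at the start; "moment": the same for the moment, N m; "opening": finger opening in mm.
Only numpy, scipy, OpenCV 4.12 (cv2) and the standard library are available. Lean on these libraries where they do the work, as an engineer would, in place of code of your own. Each camera call takes 0.05 s, during which the arm holds its last target. There are 200 camera calls.

## Working session

There is one attempt and no reset: what is moved stays moved. The work goes in short steps, Python scripts to look and compute and a tool call to move; the robot and the scene stay as the last step left them, time stands still between calls to the robot, and variables do not carry over. Pictures are saved under pics/ and viewed, about 8 in all and at most 12, crops included, and the job is handed in when it is done.

Besides the shell and the picture viewer there is one more tool, called after "Emit:" in YAML: its name, and indented under it one key for each argument. apply_moves: Moves the arm, as the interface text tells. Its arguments: {"type":"object","properties":{"motion":{"type":"array","items":{"type":"array","items":{"type":"array","items":{"type":"number"}}}}},"required":["motion"]}

```bash
mkdir -p pics
cat > h.py <<'E'
import numpy as np, cv2
from bench import manip, grab_frame, calibration
from scipy.spatial.transform import Rotation as R
def ray(name,uv,c=None):
    c=c or calibration(name); f=192/np.tan(np.radians(c['vfov'])/2)
    d=(np.array(uv,float)-[c['cx'],c['cy']])/f
    u=d.copy()
    for _ in range(30): u=d/(1+c['k1']*(u@u))
    M=R.from_rotvec(np.ravel(c['rvec'])).as_matrix(); t=np.ravel(c['tvec'])
    return -M.T@t, M.T@np.array([u[0],u[1],1])
def onz(name,uv,z,c=None):
    o,d=ray(name,uv,c); return o+d*(z-o[2])/d[2]
def proj(name,p,c=None):
    c=c or calibration(name); f=192/np.tan(np.radians(c['vfov'])/2)
    M=R.from_rotvec(np.ravel(c['rvec'])).as_matrix(); q=M@np.array(p,float)+np.ravel(c['tvec'])
    s=q[:2]/q[2]; return s*(1+c['k1']*(s@s))*f+[c['cx'],c['cy']]
def save(name,fn):
    im=grab_frame(name); cv2.imwrite('pics/'+fn,cv2.cvtColor(im,cv2.COLOR_RGB2BGR)); return im
E
python3 - <<'E'
from h import *
a=save('top','t0.png');b=save('scene','s0.png')
cv2.imwrite('pics/both.png',cv2.cvtColor(cv2.resize(np.vstack([a,b]),(512,768))[:,:,:],cv2.COLOR_RGB2BGR))
s=manip.read_state();print(s); print(manip.nose_length)
for n in('top','scene'):print(calibration(n))
print(R.from_rotvec(s['ee_rot']).as_matrix().round(3))
E
```

```text
{'clock': 0.1, 'joints': array([-1.34396806e+00,  2.13290841e-01, -3.49726904e-02,  1.32345924e+00,
       -2.18746608e-06,  1.57078866e+00]), 'joint_vel': array([ 0.00113496, -0.00041957,  0.00214432,  0.00020288, -0.00016734,
        0.00013063]), 'effort': array([-1.93896217e-04, -6.87250042e+01,  4.87806022e+01,  1.21612003e-02,
       -1.83150696e-04,  7.26846423e-06]), 'eef_pos': array([ 112.38570513, -486.94216959,  255.88305713]), 'ee_rot': array([ 1.04107788,  1.30874082, -1.04011668]), 'force': array([ 0.2709647 , -0.259631  ,  0.11508718]), 'moment': array([-0.00424061, -0.02435225,  0.02273882]), 'opening': 85.26009339421793}
25.0
{'vfov': 50.26678999484413, 'cx': 261.43853010139713, 'cy': 196.07289641662794, 'k1': -0.06445017690263981, 'rvec': array([ 2.15010049, -2.18908226,  0.05255786]), 'tvec': array([  33.13511697,  540.52600802, 1072.25671712])}
{'vfov': 49.47483343642364, 'cx': 261.71619860662423, 'cy': 196.40029730499316, 'k1': -0.03228625115798441, 'rvec': array([ 1.03398856,  2.56698079, -0.89732961]), 'tvec': array([ 393.11678072, -271.90926699, 1294.80437517])}
[[-0.     0.974  0.225]
 [ 0.001  0.225 -0.974]
 [-1.    -0.    -0.001]]
```

View pics/t0.png

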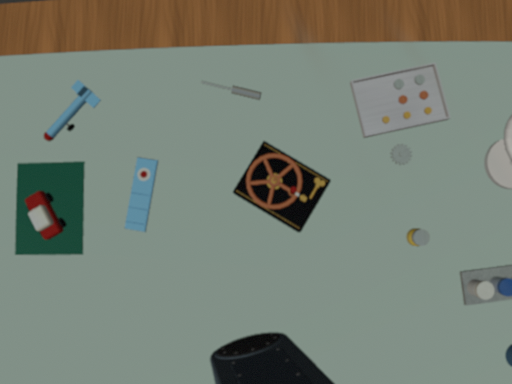

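View pics/s0.png

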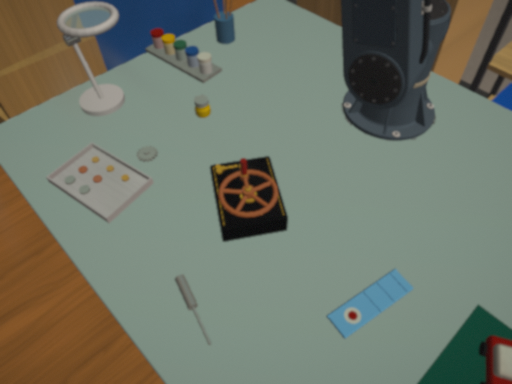

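The top view shows the wheel at about (274,181), the red handle at about (294,191), the key right of the pointer at about (317,187), and the arm clear of the box. In the scene view the handle is at about (244,165). Next I measure them precisely.

Run:
```python
from h import *
T=cv2.imread('pics/t0.png');S=cv2.imread('pics/s0.png')
def blobs(im,lo,hi,box,wrap=False):
    h=cv2.cvtColor(im,cv2.COLOR_BGR2HSV)
    m=cv2.inRange(h,lo,hi)
    if wrap: m|=cv2.inRange(h,(172,lo[1],lo[2]),(180,255,255))
    k=np.zeros_like(m);x0,y0,x1,y1=box;k[y0:y1,x0:x1]=m[y0:y1,x0:x1];return k
for n,im,box in(('top',T,(230,135,335,235)),('scene',S,(200,145,295,245))):
    cop=blobs(im,(5,100,80),(16,255,255),box)
    c,_=cv2.findContours(cop,cv2.RETR_EXTERNAL,cv2.CHAIN_APPROX_NONE); c=max(c,key=cv2.contourArea)
    pts=np.array([onz(n,p[0],77)[:2] for p in cv2.convexHull(c)],np.float32)
    print(n,'copper hull circle',cv2.minEnclosingCircle(pts), cv2.fitEllipse(pts))
    red=blobs(im,(0,150,60),(4,255,255),box,True)
    nb,l,st,ce=cv2.connectedComponentsWithStats(red)
    for i in range(1,nb):
        if st[i,4]>3: print(' red',st[i],ce[i].round(1),onz(n,ce[i],106).round(1))
    br=blobs(im,(19,100,80),(32,255,255),box)
    nb,l,st,ce=cv2.connectedComponentsWithStats(br)
    for i in range(1,nb):
        if st[i,4]>3: print(' brass',st[i],ce[i].round(1),onz(n,ce[i],79).round(1))
    y=blobs(im,(0,0,140),(180,70,255),(box[0]+15,box[1]+15,box[2]-25,box[3]-20))
    nb,l,st,ce=cv2.connectedComponentsWithStats(y)
    for i in range(1,nb):
        if st[i,4]>1: print(' white',st[i],ce[i].round(1),onz(n,ce[i],79).round(1))
a=cv2.resize(T[135:235,230:335],None,fx=5,fy=5,interpolation=2);b=cv2.resize(S[145:245,200:295],None,fx=5,fy=5,interpolation=2)
cv2.imwrite('pics/crop.png',cv2.resize(np.hstack([a[:500],b[:500]]),(800,400)))
```

```text
top copper hull circle ((575.6552124023438, -8.941474914550781), 72.81128692626953) ((575.62548828125, -9.520650863647461), (142.23837280273438, 144.6062469482422), 74.8377456665039)
 red [290 186   6   7  30] [292.8 188.8] [551.1 -56.4 106. ]
 brass [267 175   2   4   6] [267.7 176.8] [585.2   5.2  79. ]
 brass [309 177  17  22 136] [316.9 185.4] [ 561.  -118.8   79. ]
 brass [280 178   3   4   8] [281.  179.8] [577.1 -28.4  79. ]
 brass [272 180   3   3   4] [272.8 181.2] [573.7  -7.4  79. ]
 brass [267 184   4   4   9] [268.3 185.3] [563.5   3.9  79. ]
 brass [275 186   4   3  11] [276.6 187.1] [558.7 -17.   79. ]
 brass [299 195   8   7  42] [302.9 197.8] [530.2 -82.5  79. ]
 white [245 150  11  18 110] [248.3 155.9] [640.1  53.5  79. ]
 white [284 150  26  16 220] [300.4 154.9] [639.7 -79.2  79. ]
 white [296 193   2   3   5] [296.4 193.8] [540.7 -66.5  79. ]
 white [245 202  21  13 139] [251.7 210.2] [501.4  47.1  79. ]
scene copper hull circle ((575.6759033203125, -11.769017219543457), 74.2373046875) ((575.4971923828125, -11.886527061462402), (144.09445190429688, 147.861984252
[... 212 characters left out ...]
9. ]
 brass [217 189   1   4   4] [217.  190.5] [627.3 -65.6  79. ]
 brass [246 188   5   3  11] [248.1 189.2] [571.  -16.6  79. ]
 brass [255 192   2   3   6] [255.5 193. ] [566.3   4.4  79. ]
 brass [239 194   4   5  13] [240.8 195.8] [597.1 -13.8  79. ]
 brass [246 199   9   4  29] [249.7 200.4] [591.4  11.3  79. ]
 brass [280 203   2   6   7] [280.6 205.4] [549.8  72.2  79. ]
 brass [220 204   2   4   6] [220.3 205.5] [650.6 -25.5  79. ]
 brass [221 211   2   3   4] [221.2 212. ] [661.2  -9.7  79. ]
 brass [223 222   2   3   4] [223.2 223. ] [677.8  17.   79. ]
 white [215 160  17   3  33] [221.1 160.6] [ 557.  -133.8   79. ]
 white [215 209   3  16  30] [215.6 218.3] [682.   -5.1  79. ]
```

View pics/crop.png

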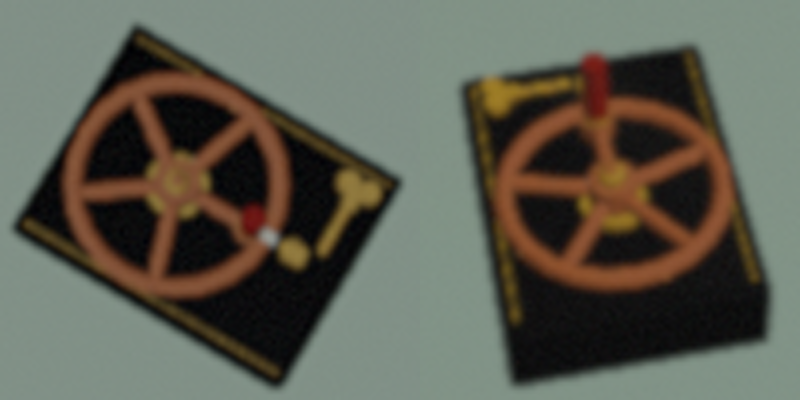

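The crop shows the white mark (top-camera 296,194) lined up with the pointer at (303,198), with the handle between mark and axle. The axle is at about (575.6, -10.3), the box yaw about -122° and the handle at about (547, -56).

Plan: keep the tool's yaw fixed and sweep the closed fingers round the axle behind the handle. The tool position at first contact is then also the target position after one turn. First I turn and close in place.

Emit:
apply_moves:
  motion:
    - [[0,0,0,-6.5,0],[0,0,0,-6.5,0],[0,0,0,-6.5,0],[0,0,0,-6.5,0],[0,0,0,-6.5,0],[0,0,0,-6.5,0],[0,0,0,-6,0],[0,0,0,0,0]]

```text
clock: 0.77
eef_pos: [112.4, -487.0, 256.0]
ee_rot: [0.434, 1.527, -0.433]
force: [-0.3, -0.1, -0.6]
opening: -0.2
```

```bash
cat >> h.py <<'E'
A=np.array([575.6,-10.3])
def st():
    s=manip.read_state();M=R.from_rotvec(s['ee_rot']).as_matrix();d=s['eef_pos'][:2]-A
    print('t',round(s['clock'],2),'pos',s['eef_pos'].round(1),'F',s['force'].round(1),'open',round(s['opening'],1),'j',s['joints'].round(2),'y',M[:,1].round(3),'z',M[:,2].round(3),'r %.1f ang %.1f'%(np.hypot(*d),np.degrees(np.arctan2(d[1],d[0]))))
    return s,M
E
python3 - <<'E'
from h import *
s,M=st()
g=np.r_[A+54*np.array([np.cos(np.radians(-77)),np.sin(np.radians(-77))]),200]
print(g,(M.T@(g-s['eef_pos'])/10).round(2))
E
```

```text
t 0.77 pos [ 112.4 -487.   256. ] F [-0.3 -0.1 -0.6] open -0.2 j [-1.34  0.21 -0.03  1.32  0.    0.78] y [0.526 0.851 0.   ] z [ 0.851 -0.526 -0.   ] r 664.7 ang -134.2
[587.74735693 -62.9159835  200.        ] [ 5.62 61.06 18.15]
```

Emit:
apply_moves:
  motion:
    - [[0,3.05,0.91,0,0],[0,3.05,0.91,0,0],[0,3.05,0.91,0,0],[0,3.05,0.91,0,0],[0,3.05,0.91,0,0],[0,3.05,0.91,0,0],[0,3.05,0.91,0,0],[0,3.05,0.91,0,0],[0,3.05,0.91,0,0],[0,3.05,0.91,0,0],[0,3.05,0.91,0,0],[0,3.05,0.91,0,0],[0,3.05,0.91,0,0],[0,3.05,0.91,0,0],[0,3.05,0.91,0,0],[0,3.05,0.91,0,0],[0,3.05,0.91,0,0],[0,3.05,0.91,0,0],[0,3.05,0.91,0,0],[0,3.05,0.91,0,0]]

```text
clock: 2.43
eef_pos: [591.0, -65.0, 256.0]
ee_rot: [0.441, 1.526, -0.441]
force: [-0.6, -1.1, 0.5]
opening: -0.0
```

Run:
```python
from h import *
s,M=st()
g=np.r_[A+54*np.array([np.cos(np.radians(-77)),np.sin(np.radians(-77))]),126]
print(g,(M.T@(g-s['eef_pos'])/10).round(2))
save('wrist','w0.png')
c=calibration('wrist');print(c)
for p in ([547,-56,131],[575.6,-10.3,86]):print(proj('wrist',p))
```

```text
t 2.43 pos [591. -65. 256.] F [-0.6 -1.1  0.5] open -0.0 j [-0.11  0.42  0.24  1.4  -0.    2.02] y [ 0.533  0.846 -0.   ] z [ 0.846 -0.533 -0.   ] r 56.8 ang -74.3
[587.74735693 -62.9159835  126.        ] [ 1.3e+01  1.0e-02 -3.8e-01]
{'vfov': 58.42358454625596, 'cx': 254.97699663648498, 'cy': 192.240303697491, 'k1': -0.06533916637979914, 'rvec': array([-2.75862011,  0.79324355,  0.11656558]), 'tvec': array([-534.95033381,  217.43489784,  452.16768437])}
[198.68526586 219.34189443]
[204.39373617 139.61624986]
```

View pics/w0.png

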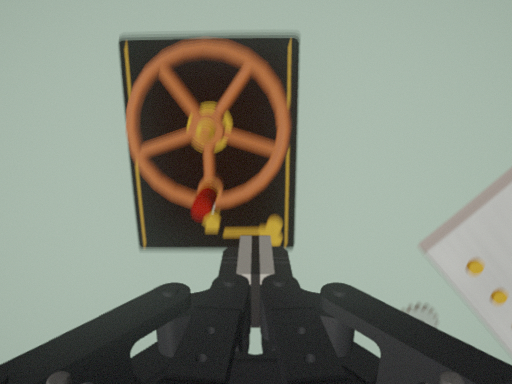

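The wrist view shows the handle at about (203,208) and the hub at about (208,128), with the fingertips behind the handle. The hub is a few pixels off its prediction, possibly because the arm was still settling. I'll re-measure from a still picture.

Run:
```python
from h import *
for k in range(2):
    c=calibration('wrist');im=save('wrist','w%d.png'%(k+1));st()
    h=cv2.cvtColor(im,cv2.COLOR_RGB2HSV)
    m=cv2.inRange(h,(5,120,80),(15,255,255));m[230:]=0
    cc,_=cv2.findContours(m,cv2.RETR_EXTERNAL,cv2.CHAIN_APPROX_NONE);cc=max(cc,key=cv2.contourArea)
    pts=np.array([onz('wrist',p[0],77,c)[:2] for p in cv2.convexHull(cc)],np.float32)
    print(cv2.minEnclosingCircle(pts),cv2.fitEllipse(pts))
    r=cv2.inRange(h,(0,150,60),(4,255,255))|cv2.inRange(h,(174,150,60),(180,255,255));r[250:]=0;r[:,280:]=0
    ys,xs=np.nonzero(r);print('red',xs.min(),xs.max(),ys.min(),ys.max(),xs.mean(),ys.mean(),proj('wrist',[547,-56,131],c),proj('wrist',[547,-56,81],c))
for n,(x,y) in {'hub86':(208,128)}.items(): print(onz('wrist',(x,y),86,c))
```

```text
t 2.53 pos [592.2 -63.4 255. ] F [-0.1 -1.2  0.2] open 0.2 j [-0.11  0.42  0.25  1.4   0.    2.02] y [0.531 0.848 0.   ] z [ 0.848 -0.531 -0.001] r 55.7 ang -72.6
((575.1591186523438, -10.308266639709473), 71.77268981933594) ((575.1936645507812, -10.320374488830566), (142.56231689453125, 142.97164916992188), 123.51984405517578)
red 189 213 195 229 200.8618556701031 212.99175257731957 [198.68526586 219.34189443] [207.67650761 199.54471405]
t 2.58 pos [590.9 -64.9 255.3] F [-0.9 -0.6  0.1] open 0.1 j [-0.11  0.42  0.24  1.4   0.    2.02] y [ 0.531  0.847 -0.001] z [ 0.847 -0.531 -0.001] r 56.7 ang -74.3
((575.0131225585938, -10.364112854003906), 71.8792495727539) ((575.1818237304688, -10.515199661254883), (142.6048126220703, 143.28280639648438), 127.67523193359375)
red 189 214 192 226 201.17124735729388 210.22832980972515 [199.17974522 216.15844756] [208.13689909 196.7540759 ]
[581.69624823  -5.85898572  86.        ]
```

Emit:
apply_moves:
  motion:
    - [[2,0,-0.2,0,0],[2,0,-0.1,0,0],[2,0,0,0,0],[2,0,0,0,0],[2,0,0,0,0],[1.5,0,0,0,0],[1,0,0,0,0],[0.4,0,0,0,0],[0,0,0,0,0],[0,0,0,0,0]]

```text
clock: 3.42
eef_pos: [587.7, -65.1, 128.1]
ee_rot: [0.438, 1.525, -0.438]
force: [0.0, 0.1, 0.5]
opening: -0.2
```

```bash
sed -i 's/^A=.*/A=np.array([575.3,-10.4])/' h.py
python3 - <<'E'
from h import *
st()
for k in range(4): grab_frame('top');s,M=st()
a=save('top','t1.png');save('wrist','w3.png')
E
```

```text
t 3.42 pos [587.7 -65.1 128.1] F [0.  0.1 0.5] open -0.2 j [-0.11  0.45 -0.03  1.09 -0.    2.02] y [0.531 0.847 0.   ] z [ 0.847 -0.531  0.001] r 56.0 ang -77.2
t 3.47 pos [588.  -65.  128.4] F [ 0.2 -0.3 -0.3] open -0.3 j [-0.11  0.45 -0.03  1.09 -0.    2.02] y [0.531 0.848 0.001] z [ 0.848 -0.531  0.001] r 56.1 ang -77.0
t 3.52 pos [588.  -64.9 128.4] F [0.2 0.3 0.7] open -0.2 j [-0.11  0.45 -0.03  1.09 -0.    2.02] y [0.53  0.848 0.001] z [ 0.848 -0.53   0.001] r 56.0 ang -76.9
t 3.57 pos [588.  -64.9 128.3] F [0.  0.2 0.1] open -0.1 j [-0.11  0.45 -0.03  1.09 -0.    2.02] y [0.53  0.848 0.001] z [ 0.848 -0.53   0.001] r 56.0 ang -76.9
t 3.62 pos [588.  -64.8 128.1] F [-0.   0.1 -0.3] open 0.0 j [-0.11  0.45 -0.03  1.09  0.    2.02] y [0.53  0.848 0.001] z [ 0.848 -0.53   0.001] r 55.9 ang -76.9
```

View pics/w3.png

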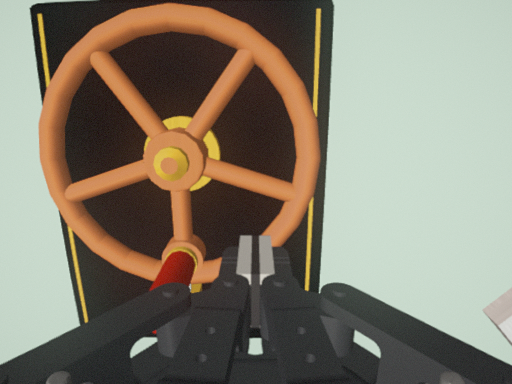

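The wrist view shows the closed fingers beside the handle (about 175,280) on its trailing side, level with its upper half and not touching. Now I creep into contact.

Emit:
apply_moves:
  motion:
    - [[0,-0.3,-0.3,0,0],[0,-0.3,-0.3,0,0],[0,-0.3,-0.2,0,0],[0,-0.1,-0.2,0,0],[0,0,-0.1,0,0],[0,0,0,0,0]]

```text
clock: 4.22
eef_pos: [572.6, -67.4, 127.4]
ee_rot: [0.438, 1.526, -0.438]
force: [0.8, 0.4, -0.5]
opening: -0.2
```

Emit:
apply_moves:
  motion:
    - [[0,0,-0.1,0,0],[0,0,-0.1,0,0],[0,0,-0.1,0,0],[0,0,0,0,0]]

```text
clock: 4.55
eef_pos: [570.2, -65.7, 127.3]
ee_rot: [0.438, 1.526, -0.438]
force: [0.0, -0.0, 0.5]
opening: 0.2
```

Emit:
apply_moves:
  motion:
    - [[0,0,-0.1,0,0],[0,0,-0.1,0,0],[0,0,0,0,0]]

```text
clock: 4.8
eef_pos: [568.5, -64.7, 127.3]
ee_rot: [0.438, 1.526, -0.438]
force: [0.6, -0.4, -0.8]
opening: 0.0
```

Run:
```python
from h import *
st();save('wrist','w4.png');st()
```

```text
t 4.8 pos [568.5 -64.7 127.3] F [ 0.6 -0.4 -0.8] open 0.0 j [-0.11  0.41 -0.09  1.07  0.    2.02] y [0.53  0.848 0.   ] z [ 0.848 -0.53  -0.   ] r 54.7 ang -97.1
t 4.85 pos [568.6 -64.7 127.3] F [-0.6 -0.7  0.1] open -0.2 j [-0.11  0.41 -0.09  1.07 -0.    2.02] y [ 0.53   0.848 -0.   ] z [ 0.848 -0.53  -0.   ] r 54.7 ang -97.0
```

Emit:
apply_moves:
  motion:
    - [[0,0,-0.1,0,0],[0,0,0,0,0]]

```text
clock: 5.02
eef_pos: [567.8, -64.2, 127.3]
ee_rot: [0.438, 1.526, -0.438]
force: [1.1, -0.8, -0.8]
opening: 0.3
```

Emit:
apply_moves:
  motion:
    - [[0,0,-0.1,0,0],[0,0,0,0,0]]

```text
clock: 5.18
eef_pos: [567.0, -63.7, 127.4]
ee_rot: [0.438, 1.526, -0.438]
force: [1.6, -1.3, -0.6]
opening: -0.2
```

Emit:
apply_moves:
  motion:
    - [[0,0,-0.1,0,0],[0,0,0,0,0]]

```text
clock: 5.35
eef_pos: [566.1, -63.2, 127.4]
ee_rot: [0.438, 1.526, -0.438]
force: [1.5, -0.8, -0.4]
opening: -0.0
```

Emit:
apply_moves:
  motion:
    - [[0,0,-0.1,0,0],[0,0,0,0,0]]

```text
clock: 5.52
eef_pos: [565.2, -62.6, 127.3]
ee_rot: [0.438, 1.526, -0.438]
force: [2.1, -0.4, -0.2]
opening: -0.1
```

Contact came at about (568.0, -64.3): the force rose to about 2 N and the handle then began to move. That tool position is the reference for one full turn. Next I work out the arc rows.

```bash
cat >> h.py <<'E'
def arc(a1,n,r=54):
    s,M=st();p=s['eef_pos'];d=p[:2]-A;a0=np.degrees(np.arctan2(d[1],d[0]))
    while a0<a1: a0+=360
    print('from',a0,'to',a1)
    th=np.radians(np.linspace(a0,a1,n+1)[1:])
    P=np.c_[A[0]+r*np.cos(th),A[1]+r*np.sin(th),np.full(n,127.3)]
    q=(P-p)@M/10; q=q.round(2); D=np.diff(np.vstack([[0,0,0],q]),axis=0)
    print([[0,round(v[1],2),round(v[2],2),0,0] for v in D],q[-1])
E
python3 -c "
from h import *
arc(-215,20)"
```

```text
t 5.52 pos [565.2 -62.6 127.3] F [ 2.1 -0.4 -0.2] open -0.1 j [-0.11  0.41 -0.1   1.07  0.    2.02] y [0.53  0.848 0.   ] z [ 0.848 -0.53   0.   ] r 53.2 ang -101.0
from -100.97289758444087 to -215
[[0, np.float64(-0.25), np.float64(-0.48), 0, 0], [0, np.float64(-0.11), np.float64(-0.52), 0, 0], [0, np.float64(-0.07), np.float64(-0.54), 0, 0], [0, np.float64(-0.01), np.float64(-0.53), 0, 0], [0, np.float64(0.05), np.float64(-0.54), 0, 0], [0, np.float64(0.09), np.float64(-0.53), 0, 0], [0, np.float64(0.15), np.float64(-0.51), 0, 0], [0, np.float64(0.2), np.float64(-0.5), 0, 0], [0, np.float64(0.25), np.float64(-0.48), 0, 0], [0, np.float64(0.29), np.float64(-0.45), 0, 0], [0, np.float64(0.34), np.float64(-0.42), 0, 0], [0, np.float64(0.37), np.float64(-0.38), 0, 0], [0, np.float64(0.42), np.float64(-0.34), 0, 0], [0, np.float64(0.44), np.float64(-0.31), 0, 0], [0, np.float64(0.48), np.float64(-0.25), 0, 0], [0, np.float64(0.49), np.float64(-0.21), 0, 0], [0, np.float64(0.51), np.float64(-0.15), 0, 0], [0, np.float64(0.53), np.float64(-0.11), 0, 0], [0, np.float64(0.54), np.float64(-0.05), 0, 0], [0, np.float64(0.53), np.float64(0.0), 0, 0]] [ 0.    5.24 -7.3 ]
```

Emit:
apply_moves:
  motion:
    - [[0,-0.25,-0.48,0,0],[0,-0.11,-0.52,0,0],[0,-0.07,-0.54,0,0],[0,-0.01,-0.53,0,0],[0,0.05,-0.54,0,0],[0,0.09,-0.53,0,0],[0,0.15,-0.51,0,0],[0,0.2,-0.5,0,0],[0,0.25,-0.48,0,0],[0,0.29,-0.45,0,0],[0,0.34,-0.42,0,0],[0,0.37,-0.38,0,0],[0,0.42,-0.34,0,0],[0,0.44,-0.31,0,0],[0,0.48,-0.25,0,0],[0,0.49,-0.21,0,0],[0,0.51,-0.15,0,0],[0,0.53,-0.11,0,0],[0,0.54,-0.05,0,0],[0,0.53,0,0,0]]

```text
clock: 7.18
eef_pos: [531.4, 21.0, 127.3]
ee_rot: [0.438, 1.526, -0.438]
force: [-1.7, -1.7, 0.4]
opening: -0.0
```

```bash
python3 -c "
from h import *
save('wrist','w5.png');save('scene','s1.png')
arc(-329,20)"
```

```text
t 7.28 pos [531.7  21.3 127.3] F [-0.5 -0.2 -0.3] open -0.1 j [ 0.04  0.34 -0.2   1.03  0.    2.17] y [0.529 0.848 0.001] z [ 0.848 -0.529 -0.   ] r 53.9 ang 144.0
from 144.02412645945105 to -329
[[0, np.float64(2.13), np.float64(0.59), 0, 0], [0, np.float64(1.71), np.float64(1.41), 0, 0], [0, np.float64(1.0), np.float64(1.97), 0, 0], [0, np.float64(0.12), np.float64(2.21), 0, 0], [0, np.float64(-0.77), np.float64(2.08), 0, 0], [0, np.float64(-1.54), np.float64(1.59), 0, 0], [0, np.float64(-2.05), np.float64(0.84), 0, 0], [0, np.float64(-2.21), np.float64(-0.06), 0, 0], [0, np.float64(-2.01), np.float64(-0.93), 0, 0], [0, np.float64(-1.46), np.float64(-1.67), 0, 0], [0, np.float64(-0.67), np.float64(-2.11), 0, 0], [0, np.float64(0.23), np.float64(-2.2), 0, 0], [0, np.float64(1.1), np.float64(-1.92), 0, 0], [0, np.float64(1.77), np.float64(-1.32), 0, 0], [0, np.float64(2.16), np.float64(-0.5), 0, 0], [0, np.float64(2.17), np.float64(0.4), 0, 0], [0, np.float64(1.83), np.float64(1.25), 0, 0], [0, np.float64(1.18), np.float64(1.87), 0, 0], [0, np.float64(0.32), np.float64(2.19), 0, 0], [0, np.float64(-0.58), np.float64(2.14), 0, 0]] [-0.    4.43  7.83]
```

View pics/w5.png

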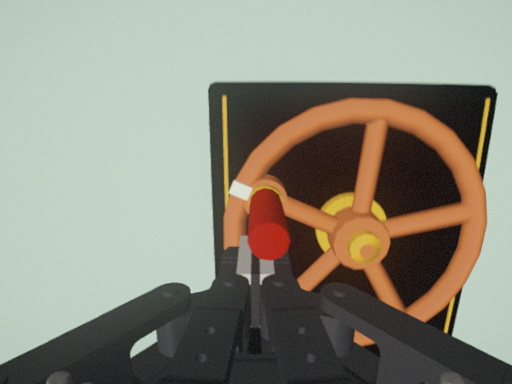

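The view shows the handle (about 268,240) riding on the fingers' front face, with the white mark at (240,189): about 120° done. The row list above wrapped the wrong way, so I recompute it.

```bash
python3 -c "
from h import *
arc(31,20)" | sed 's/np.float64(\([^)]*\))/\1/g'
```

```text
t 7.28 pos [531.7  21.3 127.3] F [-0.5 -0.2 -0.3] open -0.1 j [ 0.04  0.34 -0.2   1.03  0.    2.17] y [0.529 0.848 0.001] z [ 0.848 -0.529 -0.   ] r 53.9 ang 144.0
from 144.02412645945105 to 31
[[0, 0.53, 0.05, 0, 0], [0, 0.52, 0.12, 0, 0], [0, 0.51, 0.16, 0, 0], [0, 0.48, 0.22, 0, 0], [0, 0.47, 0.26, 0, 0], [0, 0.43, 0.31, 0, 0], [0, 0.4, 0.34, 0, 0], [0, 0.37, 0.39, 0, 0], [0, 0.33, 0.42, 0, 0], [0, 0.28, 0.45, 0, 0], [0, 0.24, 0.47, 0, 0], [0, 0.19, 0.5, 0, 0], [0, 0.14, 0.51, 0, 0], [0, 0.09, 0.53, 0, 0], [0, 0.04, 0.53, 0, 0], [0, -0.01, 0.53, 0, 0], [0, -0.07, 0.53, 0, 0], [0, -0.12, 0.52, 0, 0], [0, -0.17, 0.5, 0, 0], [0, -0.22, 0.49, 0, 0]] [-0.    4.43  7.83]
```

Emit:
apply_moves:
  motion:
    - [[0,0.53,0.05,0,0],[0,0.52,0.12,0,0],[0,0.51,0.16,0,0],[0,0.48,0.22,0,0],[0,0.47,0.26,0,0],[0,0.43,0.31,0,0],[0,0.4,0.34,0,0],[0,0.37,0.39,0,0],[0,0.33,0.42,0,0],[0,0.28,0.45,0,0],[0,0.24,0.47,0,0],[0,0.19,0.5,0,0],[0,0.14,0.51,0,0],[0,0.09,0.53,0,0],[0,0.04,0.53,0,0],[0,-0.01,0.53,0,0],[0,-0.07,0.53,0,0],[0,-0.12,0.52,0,0],[0,-0.17,0.5,0,0],[0,-0.22,0.49,0,0]]

```text
clock: 8.95
eef_pos: [621.6, 16.1, 127.4]
ee_rot: [0.438, 1.526, -0.437]
force: [-0.3, 2.6, 0.1]
opening: 0.1
```

```bash
python3 -c "
from h import *
save('wrist','w6.png');
arc(-72,20)" | sed 's/np.float64(\([^)]*\))/\1/g'
```

```text
t 9.0 pos [622.   15.3 127.4] F [-0.6 -1.9 -0.1] open -0.2 j [ 0.02  0.51  0.07  1.13 -0.    2.15] y [0.53  0.848 0.   ] z [ 0.848 -0.53   0.001] r 53.3 ang 28.9
from 28.876722681163812 to -72
[[0, -0.19, 0.44, 0, 0], [0, -0.28, 0.38, 0, 0], [0, -0.32, 0.35, 0, 0], [0, -0.34, 0.33, 0, 0], [0, -0.38, 0.29, 0, 0], [0, -0.39, 0.26, 0, 0], [0, -0.42, 0.23, 0, 0], [0, -0.44, 0.18, 0, 0], [0, -0.45, 0.15, 0, 0], [0, -0.47, 0.11, 0, 0], [0, -0.47, 0.06, 0, 0], [0, -0.47, 0.03, 0, 0], [0, -0.48, -0.02, 0, 0], [0, -0.47, -0.06, 0, 0], [0, -0.46, -0.1, 0, 0], [0, -0.46, -0.14, 0, 0], [0, -0.44, -0.18, 0, 0], [0, -0.42, -0.22, 0, 0], [0, -0.4, -0.25, 0, 0], [0, -0.38, -0.29, 0, 0]] [ 0.01 -8.13  1.55]
```

View pics/w6.png

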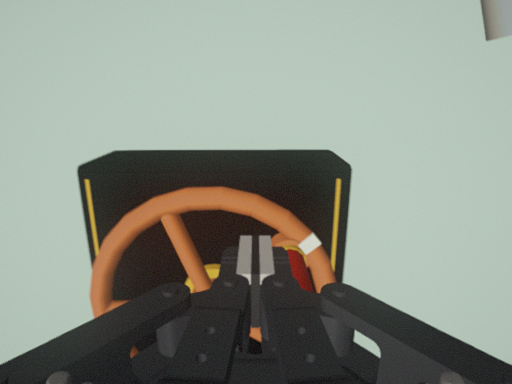

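The handle is just right of the fingers (295,268) and the mark is at (310,243), about 230° round. I continue to just short of the end.

Emit:
apply_moves:
  motion:
    - [[0,-0.19,0.44,0,0],[0,-0.28,0.38,0,0],[0,-0.32,0.35,0,0],[0,-0.34,0.33,0,0],[0,-0.38,0.29,0,0],[0,-0.39,0.26,0,0],[0,-0.42,0.23,0,0],[0,-0.44,0.18,0,0],[0,-0.45,0.15,0,0],[0,-0.47,0.11,0,0],[0,-0.47,0.06,0,0],[0,-0.47,0.03,0,0],[0,-0.48,-0.02,0,0],[0,-0.47,-0.06,0,0],[0,-0.46,-0.1,0,0],[0,-0.46,-0.14,0,0],[0,-0.44,-0.18,0,0],[0,-0.42,-0.22,0,0],[0,-0.4,-0.25,0,0],[0,-0.38,-0.29,0,0]]

```text
clock: 10.67
eef_pos: [590.7, -60.7, 127.3]
ee_rot: [0.438, 1.526, -0.437]
force: [3.2, 2.2, 0.0]
opening: -0.1
```

```bash
python3 - <<'E' | sed 's/np.float64(\([^)]*\))/\1/g'
from h import *
save('wrist','w7.png');save('top','t2.png')
s,M=st();print((M.T@(np.array([568.0,-64.3,127.3])-s['eef_pos'])/10).round(2))
E
```

```text
t 10.77 pos [590.2 -60.9 127.3] F [-0.2  0.1 -0.2] open 0.1 j [-0.1   0.46 -0.02  1.09 -0.    2.03] y [ 0.53   0.848 -0.001] z [ 0.848 -0.53  -0.   ] r 52.7 ang -73.6
[ 0.   -1.46 -1.7 ]
```

View pics/w7.png

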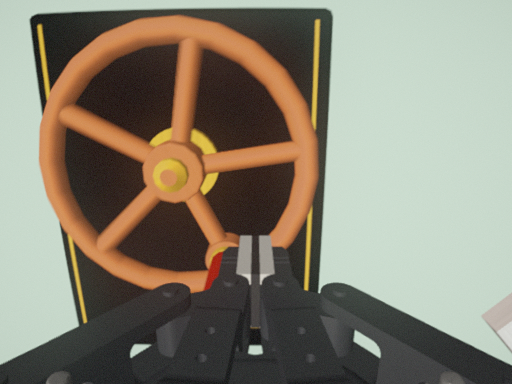

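The handle is on the fingers' left face at (217,270), about 25° short of a full turn. Next I go to 2 mm before the reference position, then look.

Emit:
apply_moves:
  motion:
    - [[0,-0.35,-0.2,0,0],[0,-0.33,-0.2,0,0],[0,-0.3,-0.22,0,0],[0,-0.25,-0.24,0,0],[0,-0.13,-0.24,0,0],[0,-0.1,-0.2,0,0],[0,0,-0.15,0,0],[0,0,0,0,0],[0,0,0,0,0]]

```text
clock: 11.52
eef_pos: [570.8, -65.2, 127.3]
ee_rot: [0.438, 1.527, -0.438]
force: [-0.8, 0.1, 0.1]
opening: 0.0
```

```bash
cat >> h.py <<'E'
def chk(tag):
    T=save('top',tag+'t.png');c=calibration('wrist');W=save('wrist',tag+'w.png');S=save('scene',tag+'s.png')
    h=cv2.cvtColor(T,cv2.COLOR_RGB2HSV)
    s,M=st();print('to ref cm',(M.T@(np.array([568.0,-64.3,127.3])-s['eef_pos'])/10).round(2))
    for n,im,cc in(('wrist',W,c),('top',T,None)):
        h=cv2.cvtColor(im,cv2.COLOR_RGB2HSV);m=cv2.inRange(h,(0,0,120),(180,70,255))
        k,l,stt,ce=cv2.connectedComponentsWithStats(m)
        for i in range(1,k):
            p=onz(n,ce[i],79,cc)[:2]-A
            if 60<np.hypot(*p)<78 and stt[i,4]<800: print(n,'white',ce[i].round(1),stt[i,4],'ang %.1f r %.1f'%(np.degrees(np.arctan2(p[1],p[0])),np.hypot(*p)))
    cr=lambda im,x0,y0:cv2.resize(im[y0:y0+60,x0:x0+80],(400,300),interpolation=2)
    cv2.imwrite('pics/'+tag+'c.png',cv2.cvtColor(np.hstack([cr(T,260,160),cr(S,205,145)]),cv2.COLOR_RGB2BGR))
E
python3 -c "
from h import *
chk('a')"
```

```text
t 11.67 pos [571.  -65.2 127.2] F [0.2 0.  0.2] open 0.1 j [-0.11  0.42 -0.08  1.07  0.    2.02] y [ 0.53   0.848 -0.   ] z [ 0.848 -0.53  -0.   ] r 55.0 ang -94.5
to ref cm [-0.01 -0.08 -0.3 ]
wrist white [244.5 257.3] 559 ang -104.5 r 65.0
wrist white [265.4 257.3] 553 ang -95.7 r 69.1
```

View pics/aw.png

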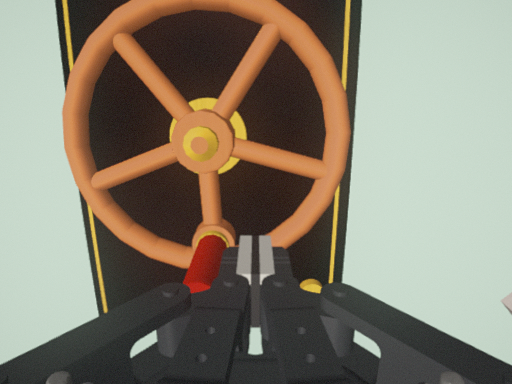

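It is about 3 mm (3°) short and the handle hides the mark. I close the last gap in small steps.

Emit:
apply_moves:
  motion:
    - [[0,0,-0.1,0,0],[0,0,-0.05,0,0],[0,0,0,0,0]]

```text
clock: 11.92
eef_pos: [569.8, -64.5, 127.3]
ee_rot: [0.438, 1.526, -0.438]
force: [1.2, -0.4, -0.5]
opening: -0.0
```

Emit:
apply_moves:
  motion:
    - [[0,0,-0.05,0,0],[0,0,0,0,0],[0,0,0,0,0]]

```text
clock: 12.17
eef_pos: [569.3, -64.2, 127.3]
ee_rot: [0.438, 1.526, -0.438]
force: [1.8, 0.5, -1.4]
opening: 0.0
```

```bash
python3 -c "
from h import *
st();chk('b');st()"
```

```text
t 12.17 pos [569.3 -64.2 127.3] F [ 1.8  0.5 -1.4] open 0.0 j [-0.11  0.42 -0.08  1.07  0.    2.02] y [0.53  0.848 0.   ] z [ 0.848 -0.53   0.   ] r 54.2 ang -96.3
t 12.32 pos [569.4 -64.3 127.3] F [ 0.7 -1.2 -0.7] open 0.3 j [-0.11  0.42 -0.08  1.07 -0.    2.02] y [0.53  0.848 0.   ] z [ 0.848 -0.53   0.   ] r 54.2 ang -96.3
to ref cm [-0.   -0.08 -0.11]
wrist white [244.5 257.2] 557 ang -106.0 r 64.5
wrist white [265.4 257.3] 551 ang -97.1 r 68.4
t 12.32 pos [569.4 -64.3 127.3] F [ 0.7 -1.2 -0.7] open 0.3 j [-0.11  0.42 -0.08  1.07 -0.    2.02] y [0.53  0.848 0.   ] z [ 0.848 -0.53   0.   ] r 54.2 ang -96.3
```

Emit:
apply_moves:
  motion:
    - [[0,0,-0.05,0,0],[0,0,-0.05,0,0],[0,0,0,0,0],[0,0,0,0,0]]

```text
clock: 12.65
eef_pos: [568.4, -63.7, 127.3]
ee_rot: [0.438, 1.526, -0.438]
force: [1.6, -1.1, 0.0]
opening: -0.1
```

```bash
python3 -c "
from h import *
s,M=st();print(s['eef_pos']@M[:,2]);s,M=st()"
```

```text
t 12.65 pos [568.4 -63.7 127.3] F [ 1.6 -1.1  0. ] open -0.1 j [-0.11  0.41 -0.09  1.07 -0.    2.02] y [ 0.53   0.848 -0.   ] z [ 0.848 -0.53  -0.   ] r 53.8 ang -97.4
515.7694955359096
t 12.65 pos [568.4 -63.7 127.3] F [ 1.6 -1.1  0. ] open -0.1 j [-0.11  0.41 -0.09  1.07 -0.    2.02] y [ 0.53   0.848 -0.   ] z [ 0.848 -0.53  -0.   ] r 53.8 ang -97.4
```

At the reference now. I back off along +z away from the handle, rise clear and look.

Emit:
apply_moves:
  motion:
    - [[0,0,0.3,0,0],[0,0,0.7,0,0],[0,0,1,0,0],[-1,0,0,0,0],[-2,0,0,0,0],[-2.5,0,0,0,0],[-2.5,0,0,0,0],[-2.5,0,0,0,0],[-2.5,0,0,0,0],[0,0,2,0,0],[0,0,2,0,0],[0,0,1,0,0],[0,0,0,0,0],[0,0,0,0,0]]

```text
clock: 13.82
eef_pos: [627.8, -100.9, 257.3]
ee_rot: [0.438, 1.527, -0.438]
force: [0.3, -0.6, 0.5]
opening: -0.2
```

Run:
```python
from h import *
chk('c')
c=calibration('wrist');im=cv2.imread('pics/cw.png');h=cv2.cvtColor(im,cv2.COLOR_BGR2HSV)
def ang(mask,z,rmin,rmax,lab):
    k,l,s,ce=cv2.connectedComponentsWithStats(mask)
    for i in range(1,k):
        p=onz('wrist',ce[i],z,c)[:2]-A
        if s[i,4]>15 and rmin<np.hypot(*p)<rmax: print(lab,ce[i].round(1),s[i,4],'ang %.2f r %.1f'%(np.degrees(np.arctan2(p[1],p[0])),np.hypot(*p)))
ang(cv2.inRange(h,(18,100,80),(34,255,255)),79,70,100,'pointer')
ang(cv2.inRange(h,(0,0,110),(180,80,255)),79,60,76,'mark')
```

```text
t 13.97 pos [ 627.3 -100.4  257.7] F [-0.9 -1.  -0.7] open -0.1 j [-0.16  0.51  0.39  1.45  0.    1.97] y [0.53  0.848 0.   ] z [ 0.848 -0.53  -0.   ] r 104.0 ang -60.0
to ref cm [13.04 -0.08 -6.94]
wrist white [154.1 197.7] 73 ang -122.0 r 68.9
pointer [232.1 134.7] 732 ang -41.72 r 72.8
pointer [70.9 57.6] 156 ang 107.43 r 80.9
pointer [ 88.8 198.3] 272 ang -163.32 r 92.7
pointer [158. 213.] 350 ang -120.47 r 83.6
mark [154.1 197.8] 76 ang -122.16 r 69.0
```

View pics/cw.png

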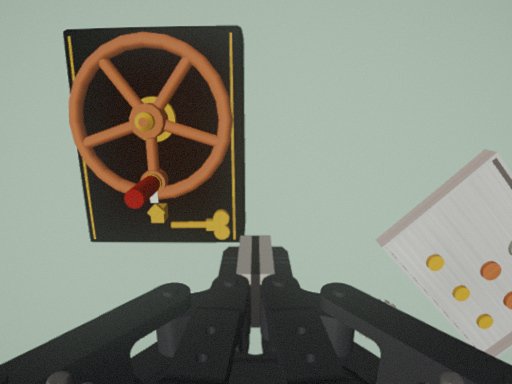

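The wheel is back with the mark at (154,198), pointing at the pointer tip at (158,213), though the handle partly hides it. For a direct check I return to the starting viewpoint and compare pictures before and after.

Emit:
apply_moves:
  motion:
    - [[0,0.3,-1.2,0,0],[0,0.4,-1.4,0,0],[0.1,0.4,-1.4,0,0],[0.1,0,-1,0,0],[0,0,0,0,0],[0,0,0,0,0],[0,0,0,0,0]]

```text
clock: 14.55
eef_pos: [591.4, -65.1, 255.6]
ee_rot: [0.438, 1.526, -0.438]
force: [-0.5, 0.2, -0.3]
opening: -0.0
```

Run:
```python
from h import *
st();c=calibration('wrist');save('wrist','dw.png');save('top','dt.png');save('scene','ds.png')
def blob(im,lo,hi,box,lo2=None):
    h=cv2.cvtColor(im,cv2.COLOR_BGR2HSV);m=cv2.inRange(h,lo,hi)
    if lo2:m|=cv2.inRange(h,lo2,(180,255,255))
    x0,y0,x1,y1=box;k=np.zeros_like(m);k[y0:y1,x0:x1]=m[y0:y1,x0:x1]
    _,_,s,ce=cv2.connectedComponentsWithStats(k);i=1+np.argmax(s[1:,4]);return ce[i].round(2),s[i,4]
for f in('w2','dw'):
    im=cv2.imread(f'pics/{f}.png')
    h=cv2.cvtColor(im,cv2.COLOR_BGR2HSV);m=cv2.inRange(h,(3,120,80),(15,255,255));m[230:]=0
    # rim+spokes polar: spoke angle phase from ring r 25..42 mm on z=77
    ys,xs=np.nonzero(m);P=np.array([onz('wrist',(x,y),75,c)[:2] for x,y in zip(xs,ys)])
    cc=cv2.findContours(m,0,1)[0];hull=cv2.convexHull(max(cc,key=cv2.contourArea))
    C=np.array(cv2.minEnclosingCircle(np.array([onz('wrist',p[0],75,c)[:2] for p in hull],np.float32))[0])
    d=P-C;r=np.hypot(*d.T);th=np.arctan2(d[:,1],d[:,0])[(r>26)&(r<44)]
    print(f,'centre',C.round(1),'spoke phase deg (mod 72) %.2f'%(np.degrees(np.angle(np.exp(5j*th).sum()))/5),'red',blob(im,(0,150,60),(4,255,255),(150,170,270,240),(174,150,60)),'mark',blob(im,(0,0,120),(180,70,255),(200,195,235,222)),'ptr',blob(im,(18,100,80),(34,255,255),(195,205,222,235)))
for f in('t0','dt'):
    im=cv2.imread(f'pics/{f}.png');print(f,'red',blob(im,(0,150,60),(4,255,255),(280,175,305,205),(172,150,60)),'mark',blob(im,(0,0,140),(180,70,255),(290,188,301,199)))
for f in('s0','ds'):
    im=cv2.imread(f'pics/{f}.png');print(f,'red',blob(im,(0,150,60),(4,255,255),(230,150,260,180),(172,150,60)))
a,b=[cv2.resize(cv2.imread(f'pics/{f}.png')[20:250,110:310],(400,460)) for f in('w2','dw')]
cv2.imwrite('pics/cmp.png',np.hstack([a,b]))
```

```text
t 14.55 pos [591.4 -65.1 255.6] F [-0.5  0.2 -0.3] open -0.0 j [-0.11  0.42  0.24  1.4  -0.    2.02] y [0.53  0.848 0.   ] z [ 0.848 -0.53   0.   ] r 57.0 ang -73.6
w2 centre [570.7 -17.6] spoke phase deg (mod 72) 22.24 red (array([201.17, 210.23]), np.int32(473)) mark (array([212.  , 215.27]), np.int32(11)) ptr (array([211.41, 226.67]), np.int32(239))
dw centre [571.7 -14.9] spoke phase deg (mod 72) 22.29 red (array([200.73, 207.6 ]), np.int32(454)) mark (array([211.25, 212.25]), np.int32(12)) ptr (array([210.47, 225.21]), np.int32(282))
t0 red (array([292.8 , 188.77]), np.int32(30)) mark (array([296.4, 193.8]), np.int32(5))Traceback (most recent call last):
  File "<stdin>", line 18, in <module>
  File "<stdin>", line 7, in blob
    return _wrapfunc(a, 'argmax', axis=axis, out=out, **kwds)
    return bound(*args, **kwds)
ValueError: attempt to get argmax of an empty sequence
```

The spoke phase from the same viewpoint is 22.29° now and was 22.24° at the start, and the mark sits the same way against the pointer. In the top view the arm hides the wheel, so that comparison failed. The gripper is clear of everything, so I hand in.

```bash
python3 -c "
from bench import manip
print(manip.close_job())"
```

```text
the job is handed in; nothing more can be done
None
```

I wound the music box one full turn clockwise and handed the job in at about 14.6 s of the 54 s. I used the outside of the shut fingers, always behind the handle, and never gripped it or pushed it back.

**Final angle:** From nearly the same wrist viewpoint before and after, the spoke phase was 22.24° and then 22.29°. The white mark sits at the pointer again, at about -122°, where it started. The fingers also ended about 0.1 mm along the push direction from where they first touched the handle.

**Forces:** The readings I saw stayed below about 4 N, and the gripper finished clear of the box at tool height 256 mm.

**Checks that failed or disagreed:**
- The top-view comparison stopped with an error because the arm was hiding the wheel. The scene comparison and the side-by-side picture were therefore never made.
- The handle partly hid the mark in the late wrist views, so I relied on the spokes and the contact position instead.
- I did not re-measure the key, wing, jar or gear. The fingertips stayed at about 102 mm above the bench or higher, and the key looked in place in the last wrist view.

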